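# Seat a shaft collar on the set-screw flat of a grinder drive

## Task

First fold the grinder drive's hinged cover back by a right angle by its bar, so that its hood stands upright clear of the shaft, and leave it there. Next grip the shaft and turn it until the flat on its side faces squarely out over the trough between the two ribs on the housing; then take the collar that has the set-screw (not the plain ring), lower it level onto the shaft with its screw towards the flat until its top face is flush with the shaft's end, and finish while still holding it there in the fingers: do not let go. Leave everything else on the table where it is.

Things in the scene. Friction and masses are not known exactly. Their poses are not given: they have to be found in the camera images.
- housing: grinder drive unit, fixed: aluminium case 104 x 100 mm, top 60 mm above the table, black motor behind (+x). Origin: on the table under the shaft axis; z up; -x is its front, roughly towards the robot. At the front of its top two ribs, 7 mm high, 17 mm apart, x -28 to -50 mm, form a trough pointing from the shaft along -x. A boss 44 mm across rises 8 mm above the case round the shaft
- shaft: upright steel shaft, 24 mm thick, turning about its axis with light drag (0.06 N m), staying where left. Origin on the axis at the boss's top, 68 mm above the table. Its upper 45 mm have one flat, on its own -x side. With the flat to the trough its axes are parallel to the housing's. Starts 45 to 180 degrees off, either way; can always be turned the shorter way
- shaft_end (a point): middle of the shaft's upper end face, 135 mm above the table (67 mm above the boss), edge bevelled 2 mm; axes turn with the shaft, z up
- shaft_flat (a point): point on the flat's middle line, 7 mm from the axis, 15 mm below the shaft's end. It is 19 mm from the flat across to the round side against 24 mm elsewhere: fingers closed squarely on the flat stand 5 mm closer, and a grip within about 20 degrees of square pulls the shaft square
- cover (a joint): angle of the grey L-shaped sheet cover: back plate 85 mm high, 90 wide, 45 mm behind the shaft, and a hood 87 mm long from its top forward over the shaft. 0 = shut, hood level 151 mm above the table; grows as it swings up and back; pi/2 = hood upright behind, back plate level. Stiff hinge (0.3 N m, 2 to 3 N at the bar), stays where left; starts 0 to 0.25, limit 2.2
- cover_hinge (a point): middle of the hinge line, 45 mm behind the shaft's axis (housing +x), 64 mm above the table; the line runs along the housing's y
- cover_bar (a point): middle of the cover's black round pull bar, 10 mm thick, along the housing's y, 64 mm free between its two arms, 36 mm gap between bar and hood edge. Shut, it lies 127 mm in front of and 85 mm above the hinge line. Can be pinched from above with one finger in the gap; it turns in the fingers as the cover is carried round
- collar: steel collar lying flat: ring 48 mm outside, 28 mm bore, 20 mm tall, about 160 g, with one dark set-screw on its own -x side, its tip inside the bore 9.5 mm from the axis, so it goes on only with the screw towards the flat (axes then parallel to the shaft's). Grip it across its y, beside the screw. Origin: centre of its underside. It and the plain ring may swap places
- collar_top (a point): centre of the collar's top face, 20 mm above its origin
- collar_screw (a point): outer end of the set-screw (9 mm thick head), 33.5 mm from the collar's axis along its -x, 10 mm above its underside
- spacer: the decoy: a plain steel ring of the collar's diameter and height (48 mm outside, 28 mm bore, 20 mm tall) but without any screw; lies flat among the task's things, to be left alone. Origin: centre of its underside
- screwdriver: screwdriver lying on the table beyond the rings, on the right, about 170 mm long, 25 mm thick; bystander
- wrench: open-ended wrench lying on the table, about 160 mm long; bystander
- portafilter: coffee portafilter, a steel basket 68 mm across and 30 mm tall with a dark wooden handle to 160 mm from its middle; origin under the middle of the basket; bystander
- jug: steel milk mug, 76 mm across, 90 mm tall, with a handle; bystander
- pulley: small aluminium flanged pulley lying flat, 52 mm across, 24 mm tall; bystander
- bottle: small white bottle, 52 mm across, 140 mm tall; bystander

How it is judged:
By the outcome, as a careful person would: the job done as asked, in the order asked, and still so for the second after the job is handed in, while the arm keeps its last pose, push and grip.
It also fails if it takes over 72 s, if anything falls off the work surface, if the arm or the gripper's body presses on something with over 40 N, if the wrist force passes 120 N, or if a joint passes its speed limit or range.

## Robot

A 6-joint arm with a two-finger parallel gripper is mounted at the origin on the work surface. World frame = base frame: x ahead of the robot, y to its left, z up, the work surface at z = 0. Lengths are in mm, angles in rad, forces in N, time in s.
With the tool pointing down it reaches from about 300 to 775 mm from the base axis. Payload 14.6 kg.
Tool frame: the origin (TCP) lies between the finger pads; the fingertips stand manip.tip_reach ahead of it and the grasp point (between the pads) lies 5 mm behind it (manip.tip_reach is the distance from the TCP to the fingertips, in mm); z points along the fingers, y is the line along which they close (so a half turn about z gives the same grasp; the last joint's range is limited). The gripper opens to 94 mm and grips with 3 to 60 N. Pads are 16 mm wide; open, the fingers measure 119 mm over their backs; the gripper's body (75 mm by 177 mm) begins 78 mm behind the grasp point.
Start: joints at [1.045, 0.3, 1.521, -0, 1.321, -0.067], TCP at [243.576, 493.113, 219.446] pointing down, gripper open.
Joint ranges: [-3.03, 3.03], [-0.79, 2.21], [0.23, 2.52], [-1.04, 4.18], [0, 3.07], [-2.55, 2.55]. Speed limits (rad/s): [2.22, 2.22, 2.57, 3.14, 3.14, 3.14].

## Interface

Orientations are given as [roll, pitch, yaw] about the fixed x, y, z axes, in that order (R = Rz(yaw) Ry(pitch) Rx(roll)).
In Python, from cell import manip gives the robot as it stands. The module is installed in compiled form; this text tells all that it offers.
- The arm moves only by the shell command python3 -m creep 'ROWS' [FORCE]. ROWS is JSON, a list of rows, each a list of 3 entries, a list of its own where there are three numbers: the opening, from -1 (shut) to 1 (fully open), then the shift along the tool's x, y, z in cm, then the turn about the tool's z in units of 5 degrees (1.0 is 5 degrees). In form: [[grip, [tx, ty, tz], roll], ...]. A call has 1 to 12 rows; each row is the pose to reach, as a shift and turn from the pose commanded when the call began, along the tool's axes at that moment; what a row does not reach only later rows make up. A row lasts 1/10 s, in which the tool goes at most 50 mm and 8.59 degrees, less where a joint would pass 70% of its speed; a pose out of reach is approached as far as the arm can. A call with a gripper value outside its range is refused whole. The fingers move at their own pace and stop on an object; FORCE is the grip in N (left out, the last holds). Time passes only in rows, so rows that repeat a pose let the fingers close. It gives the time, the measured TCP pose, the force, the opening and the grip force at its end, in the units of the state.
- manip.read_state(): the state, without advancing time (a new reading comes with each control period).
- manip.camera(name): name is "scene" or "top" or "wrist"; returns the picture (420x560x3 uint8, red, green, blue); there is no depth.
- manip.camera_params(name): a dict with "fovy" (degrees; the focal length in pixels is half the picture's height over the tangent of half this angle, whatever the lens; pixels are square), "cx", "cy" (the principal point, pixels), "origin" and "attitude" of the camera in the world. Camera axes: x right, y down, z forward; pixel columns grow to the right and rows downward; lengths in mm; the calibration is good to about 2 mm. A picture is of the moment at which its call begins: read the wrist's pose just before it. camera_params takes no time and is no camera call; for the wrist camera it gives the pose at the moment of the call.
- manip.sign_off(): hands the job in; it is judged then, once.
The state is a dict: "clock": time; "joints": joint angles; "qd": joint speeds; "effort": joint torques, N m; "eef_pos": TCP position; "eef_rot": TCP orientation; "wrist_force": force on the tool from outside, world axes, zero at the start; "moment": the same for the moment, N m; "finger_gap": finger opening in mm; "finger_force": force on a finger pad.
Only numpy, scipy, OpenCV 4.12 (cv2) and the standard library are available. Lean on these libraries where they do the work, as an engineer would, in place of code of your own. Each camera call takes 0.05 s, during which the arm holds its last target. There are 200 camera calls.

## Working session

There is one attempt and no reset: what is moved stays moved. The work goes in short steps, Python scripts to look and compute and a shell command to move; the robot and the scene stay as the last step left them, time stands still between calls to the robot, and variables do not carry over. Pictures are saved under pics/ and viewed, at most 10 in all, crops included, and the job is handed in when it is done.

```bash
mkdir -p pics
cat > h.py <<'E'
import numpy as np, cv2
from cell import manip
from scipy.spatial.transform import Rotation as R
def K(p):
    f=210/np.tan(np.radians(p['fovy'])/2); return f,p['cx'],p['cy']
def Rc(p):
    a=np.array(p['attitude'],float)
    return a if a.shape==(3,3) else R.from_euler('xyz',a).as_matrix()
def ray(p,uv):
    f,cx,cy=K(p); d=Rc(p)@np.array([(uv[0]-cx)/f,(uv[1]-cy)/f,1]); return np.array(p['origin']),d
def onz(p,uv,z):
    o,d=ray(p,uv); return o+d*(z-o[2])/d[2]
def proj(p,X):
    f,cx,cy=K(p); c=Rc(p).T@(np.array(X,float)-p['origin']); return c[:2]/c[2]*f+[cx,cy]
def tri(ps,uvs):
    A=np.zeros((3,3));b=np.zeros(3)
    for p,uv in zip(ps,uvs):
        o,d=ray(p,uv);d=d/np.linalg.norm(d);M=np.eye(3)-np.outer(d,d);A+=M;b+=M@o
    return np.linalg.solve(A,b)
def tool(target, s=None):
    "shift in tool axes, cm, from measured pose to world target"
    s=s or manip.read_state(); return R.from_euler('xyz',s['eef_rot']).as_matrix().T@(np.array(target)-s['eef_pos'])/10
E
python3 - <<'E'
from h import *
print(manip.tip_reach); s=manip.read_state(); print(s['eef_rot'],s['clock'])
for n in ['scene','top','wrist']:
    p=manip.camera_params(n); print(n,p)
    im=manip.camera(n); np.save(f'pics/{n}.npy',im)
    cv2.imwrite(f'pics/{n}0.png',cv2.cvtColor(im,cv2.COLOR_RGB2BGR))
E
```

```text
14.0
[-3.14041479e+00 -7.39885586e-05  2.68279220e+00] 0.0
scene {'fovy': 43.35881966182618, 'cx': 288.4519184365393, 'cy': 209.74291672109766, 'origin': array([1271.14749096, -526.03831954,  881.67320963]), 'attitude': array([-2.30042906, -0.02112003,  0.95603195])}
top {'fovy': 44.698057997600216, 'cx': 276.6245003685236, 'cy': 211.04831008291404, 'origin': array([ 345.03225843,  -26.8990918 , 1300.729362  ]), 'attitude': array([-2.93793986e+00,  7.67869618e-04, -1.52590254e+00])}
wrist {'fovy': 65.66050362970682, 'cx': 283.75897757265363, 'cy': 210.96461006459177, 'origin': array([167.80459378, 529.89085256, 383.29487707]), 'attitude': array([2.85147270e+00, 1.46415242e-03, 1.11145425e+00])}
```

View pics/scene0.png

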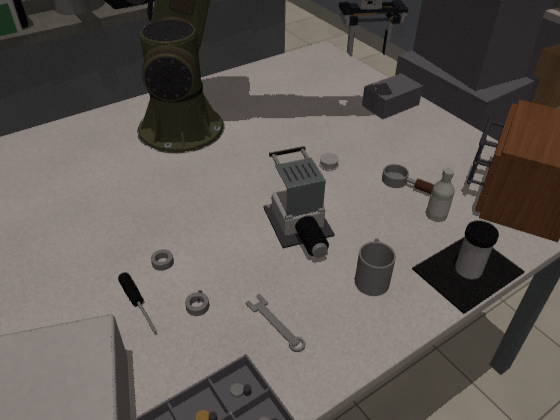

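View pics/top0.png

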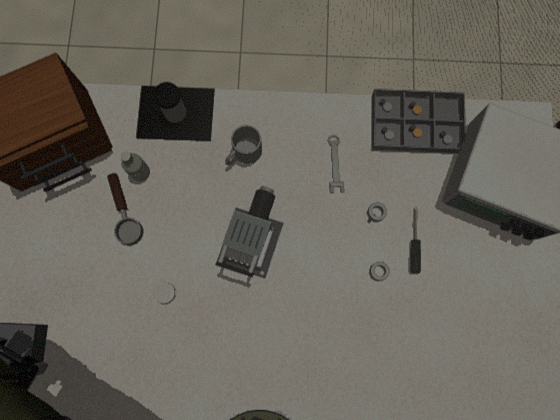

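The scene view shows the housing at about (298,205), its bar at (287,152) and the rings at (162,259) and (197,303). In the top view the housing is at (250,245), the bar near (235,273), and the rings at (376,212), with a dark screw nub at lower left, and (379,271). I'll zoom into these.

Run:
```python
from h import *
t=np.load('pics/top.npy');s=np.load('pics/scene.npy')
def c(im,x,y,w,h,k): return cv2.resize(cv2.convertScaleAbs(im[y:y+h,x:x+w],alpha=1.5),(w*k,h*k),interpolation=cv2.INTER_CUBIC)
# top housing x205-295,y180-290 ; scene housing 255-345,y140-260;
a=c(t,205,180,80,100,5); b=c(s,260,140,80,100,5)
c1=c(t,355,195,40,20,10); c2=c(s,180,290,40,20,10)
im=np.vstack([np.hstack([a,b])[:, :],])
im=np.vstack([im,cv2.resize(np.hstack([c(t,358,197,40,40,5)[:100*2],c(t,360,252,40,40,5)[:200],c(s,178,283,40,40,5),c(s,143,240,40,40,5)]),(400,100))[:, :].repeat(1,0) if 0 else np.hstack([cv2.resize(x,(200,100*1)) if 0 else x[50:150] for x in [c(t,358,192,40,40,5),c(t,360,252,40,40,5),c(s,178,283,40,40,5),c(s,143,240,40,40,5)]])])
cv2.imwrite('pics/z1.png',cv2.cvtColor(im,cv2.COLOR_RGB2BGR)); print(im.shape)
```

```text
(600, 800, 3)
```

View pics/z1.png

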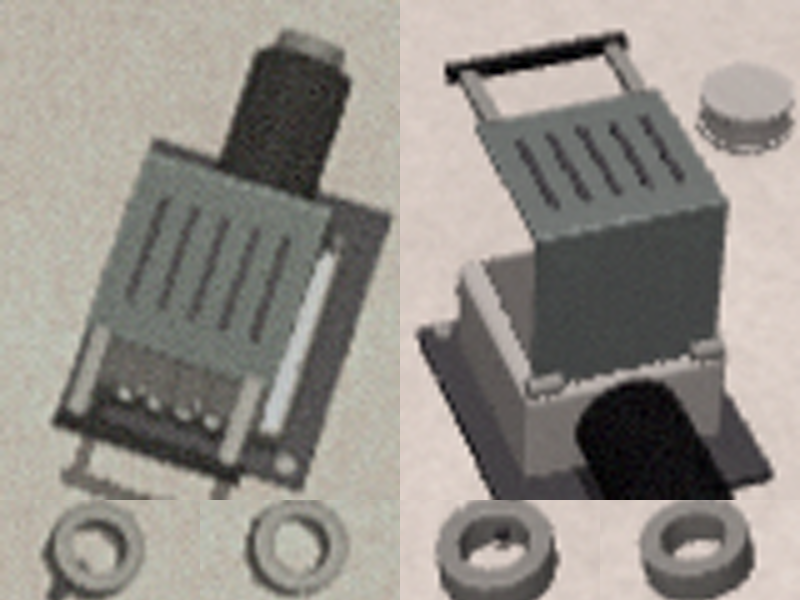

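The zoom shows the bar's ends in the top view at about (216,264) and (253,275.5), and in the scene view at (269.5,154.5) and (305,148). The hinge ends in the scene view are near (289,217) and (321,210). The ring at top (376,212) has the screw, at its lower left.

```bash
cat > m.py <<'E'
from h import *
pt=manip.camera_params('top');ps=manip.camera_params('scene')
A=tri([pt,ps],[(216,264),(305,148)]); B=tri([pt,ps],[(253,275.5),(269.5,154.5)])
print('bar',A,B,np.linalg.norm(A-B))
d=A-B; yaw=np.arctan2(-d[0],d[1]); print('yaw',np.degrees(yaw))
h1=onz(ps,(289.2,216.6),64);h2=onz(ps,(321.2,209.5),64);h=(h1+h2)/2; d=h2-h1
print('hinge',h1,h2,h,np.linalg.norm(d),np.degrees(np.arctan2(-d[0],d[1])))
m=(A+B)/2; print('bar from hinge', R.from_euler('z',-yaw).apply(m-h), 'closed r',np.hypot(127,85),'ang0',np.degrees(np.arctan2(85,127)))
# hood rear edge corners z~151: scene zoom (540,240),(725,203)
print('hood rear', tri([pt,ps],[(235.3-0,208.5),(325,180.4)]) , onz(ps,(287.6,187.8),151),onz(ps,(324.8,180.4),151))
# base plate corners top at z~2: zoom (55,420)?(390,215),(300,488)
for q in [(282.8,222.8),(264.8,277.4)]: print('base',onz(pt,q,3))
# collar
t=np.load('pics/top.npy').astype(int)
for c in [(376,212),(379,271)]: print('ring~',onz(pt,c,20))
E
python3 m.py
python3 - <<'E'
from h import *
# 10x crop of collar in top and scene
t=np.load('pics/top.npy');s=np.load('pics/scene.npy')
f=lambda im,x,y:cv2.resize(im[y:y+40,x:x+40],(400,400),interpolation=cv2.INTER_CUBIC)
im=np.hstack([f(t,356,192),f(s,178,283)]); cv2.imwrite('pics/z2.png',cv2.cvtColor(cv2.convertScaleAbs(im,alpha=1.5),cv2.COLOR_RGB2BGR))
E
```

```text
bar [454.94178027 116.16426518 152.50011103] [432.32038127  30.75305035 154.13857862] 88.37130691852214
yaw -14.834345990335029
hinge [554.18633883   3.40079397  64.        ] [575.81539863  79.39136614  64.        ] [565.00086873  41.39608005  64.        ] 79.00875449812165 -15.887847764680078
bar from hinge [-1.25533374e+02 -7.97985145e-02  8.93193448e+01] closed r 152.8201557386983 ang0 33.79405249259744
hood rear [582.47082726  78.71736159 155.51949682] [552.86553923  -2.28347898 151.        ] [577.6199441   81.22261217 151.        ]
base [582.48070158 -31.19548196   3.        ]
base [440.37891916   8.28678861   3.        ]
ring~ [ 618.10035393 -268.19567907   20.        ]
ring~ [ 467.81004846 -276.52419501   20.        ]
```

View pics/z2.png

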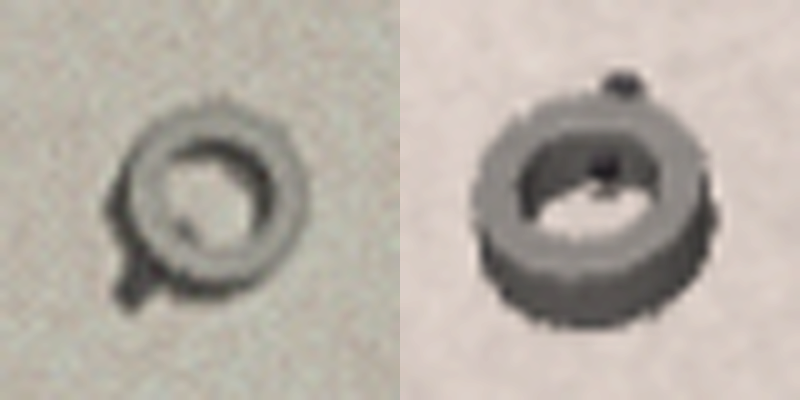

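Both views agree. The bar is at (443.5,73.5,153), the housing yaw is about -15°, the hinge radius is about 153 mm, and the cover is nearly shut. The screw collar is the ring at about (618,-268), with its screw at the lower left of it in the top view (zoom (128,298)). I'll move above the bar.

```bash
python3 -m creep '[[1,[-36.5,-28.8,-1],15.7],[1,[-36.5,-28.8,-1],15.7],[1,[-36.5,-28.8,-1],15.7],[1,[-36.5,-28.8,-1],15.7],[1,[-36.5,-28.8,-1],15.7],[1,[-36.5,-28.8,-1],15.7],[1,[-36.5,-28.8,-1],15.7],[-0.3,[-36.5,-28.8,-1],15.7],[-0.3,[-36.5,-28.8,-1],15.7],[-0.3,[-36.5,-28.8,-1],15.7],[-0.3,[-36.5,-28.8,-1],15.7],[-0.3,[-36.5,-28.8,-1],15.7]]' 20
python3 - <<'E'
from h import *
s=manip.read_state(); print(s)
p=manip.camera_params('wrist'); im=manip.camera('wrist'); np.save('pics/w1.npy',im)
for X in [(455,116,153),(432,31,153)]: print(proj(p,X))
print(p)
cv2.imwrite('pics/w1.png',cv2.cvtColor(im,cv2.COLOR_RGB2BGR))
E
```

```text
clock: 1.35
eef_pos: [443.0, 73.6, 229.2]
eef_rot: [-3.141, 0.0, 1.313]
wrist_force: [0.4, -0.1, -0.3]
finger_gap: 57.3
finger_force: 0.0
{'clock': 1.35, 'joints': array([8.28997214e-02, 6.43217843e-02, 1.77615153e+00, 1.64724376e-04,
       1.30163900e+00, 3.40430623e-01]), 'qd': array([ 0.02843852, -0.00644893,  0.0037563 , -0.00032491, -0.00038338,
       -0.00047864]), 'effort': array([-1.71061266e+00, -3.85658634e+01, -3.53684127e+01,  1.50143076e-02,
       -2.57491227e-02, -2.40189163e-02]), 'eef_pos': array([442.99149649,  73.57524796, 229.24306761]), 'eef_rot': array([-3.14104979e+00,  2.38552939e-05,  1.31322159e+00]), 'wrist_force': array([ 0.42885558, -0.09227655, -0.33812218]), 'moment': array([-0.04155905,  0.05082501, -0.03206738]), 'finger_force': 0.0, 'finger_gap': 57.27412858785116}
[285.6851177  168.75793529]
[284.84422727 275.57678161]
{'fovy': 65.66050362970682, 'cx': 283.75897757265363, 'cy': 210.96461006459177, 'origin': array([463.8861409 , 154.31565547, 393.58511447]), 'attitude': array([ 2.85065488e+00,  1.00457929e-03, -2.58123565e-01])}
```

View pics/w1.png

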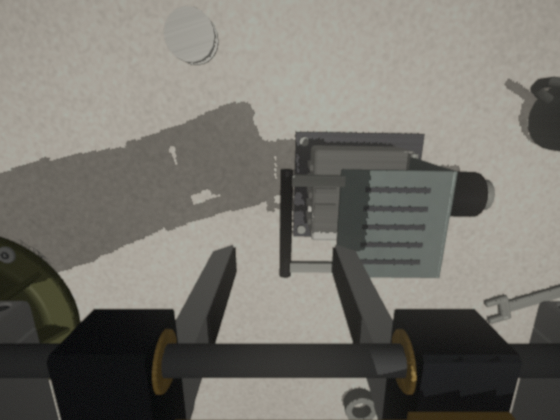

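The wrist view shows the bar from (286,170) to (285,276), within 1 px of my prediction. The fingers straddle it and are still closing to the reduced opening. I'll descend and pinch.

```bash
python3 -m creep '[[-0.35,[0,0,0],0],[-0.35,[0,0,0],0],[-0.35,[0,0,3],0],[-0.35,[0,0,6],0],[-0.35,[0,0,8.1],0],[-0.35,[0,0,8.1],0],[-1,[0,0,8.1],0],[-1,[0,0,8.1],0],[-1,[0,0,8.1],0],[-1,[0,0,8.1],0],[-1,[0,0,8.1],0]]' 15
python3 - <<'E'
import numpy as np
# path: bar-hinge closed 34-35.4deg, r 153; shift in tool y (housing +x), tool z (down)
a0=np.radians(34.8)
for t in range(0,91,6):
    a=a0+np.radians(t); print(t, round(15.3*(np.cos(a0)-np.cos(a)),2), round(-15.3*(np.sin(a)-np.sin(a0)),2))
E
```

```text
clock: 2.5
eef_pos: [443.9, 73.3, 149.1]
eef_rot: [3.14, -0.001, 1.313]
wrist_force: [4.1, 0.4, -0.1]
finger_gap: 9.4
finger_force: 15.0
0 0.0 -0.0
6 0.98 -1.27
12 2.09 -2.42
18 3.31 -3.45
24 4.64 -4.36
30 6.05 -5.11
36 7.53 -5.72
42 9.07 -6.16
48 10.65 -6.45
54 12.24 -6.56
60 13.84 -6.51
66 15.43 -6.3
72 16.99 -5.92
78 18.49 -5.37
84 19.93 -4.68
90 21.3 -3.83
```

```bash
python3 -m creep '[[-1,[0,0.98,-1.27],0],[-1,[0,2.09,-2.42],0],[-1,[0,3.31,-3.45],0],[-1,[0,4.64,-4.36],0],[-1,[0,6.05,-5.11],0],[-1,[0,7.53,-5.72],0],[-1,[0,9.07,-6.16],0],[-1,[0,10.65,-6.45],0]]'
python3 -m creep '[[-1,[0,1.59,-0.11],0],[-1,[0,3.19,-0.06],0],[-1,[0,4.78,0.15],0],[-1,[0,6.34,0.53],0],[-1,[0,7.84,1.08],0],[-1,[0,9.28,1.77],0],[-1,[0,10.5,2.6],0],[-1,[0,10.5,2.6],0],[-1,[0,10.5,2.6],0]]'
python3 - <<'E'
from h import *
s=manip.read_state();print(s['wrist_force'],s['eef_pos'])
g=np.array(s['eef_pos'])+[0,0,5]
h=np.array([565,41.4,64]); v=R.from_euler('z',14.8,degrees=True).apply(g-h); print(v, np.hypot(v[0],v[2]), 'theta',np.degrees(np.arctan2(v[2],-v[0])-np.arctan2(85,127)))
im=manip.camera('scene'); np.save('pics/s2.npy',im)
cv2.imwrite('pics/s2.png',cv2.cvtColor(cv2.resize(cv2.convertScaleAbs(im[90:270,200:440],alpha=1.4),None,fx=3.3,fy=3.3,interpolation=cv2.INTER_CUBIC),cv2.COLOR_RGB2BGR))
E
```

```text
clock: 3.3
eef_pos: [546.3, 45.5, 213.8]
eef_rot: [-3.141, 0.001, 1.313]
wrist_force: [-2.9, -2.5, 1.4]
finger_gap: 9.2
finger_force: 15.0
clock: 4.2
eef_pos: [648.2, 18.4, 187.0]
eef_rot: [3.141, 0.001, 1.312]
wrist_force: [2.3, -4.6, 0.4]
finger_gap: 9.6
finger_force: 15.0
[ 2.26261972 -4.58364787  0.43989396] [648.16103644  18.41282071 186.97142347]
[ 86.27401249  -0.98140859 127.97142347] 154.33693807569685 theta 90.19246637403587
```

View pics/s2.png

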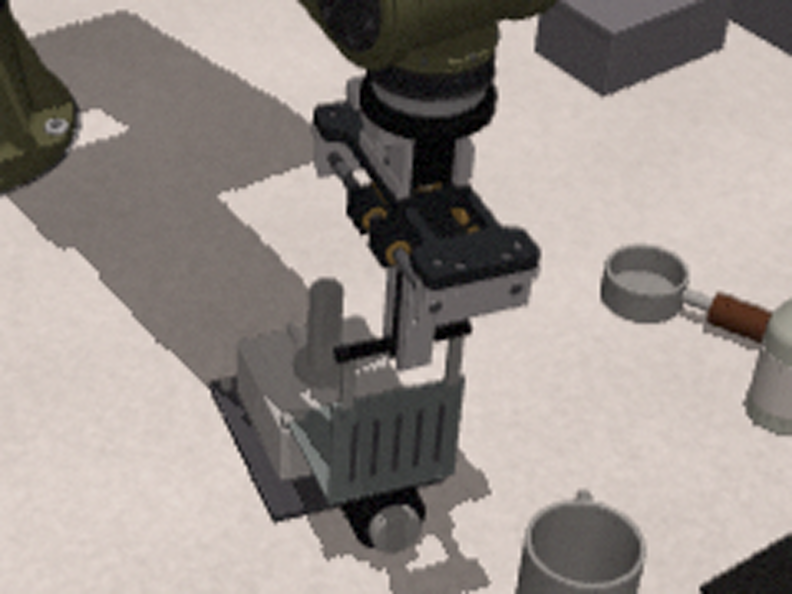

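The cover is folded to about 90°, with the hood upright at (395,430) in the crop and the shaft standing free at (322,330). I'll release, rise, and go over the shaft.

```bash
python3 -m creep '[[-0.5,[0,0,0],0],[-0.4,[0,0,0],0],[-0.4,[0,0,0],0],[-0.4,[0,0,-2],0],[-0.4,[0,0,-6],0],[0,[0.1,-4,-6],0],[0.2,[0.1,-9,-5.5],0],[0.2,[0.1,-13.1,-4.3],0],[0.2,[0.1,-13.1,-4.3],0],[0.2,[0.1,-13.1,-4.3],0],[0.2,[0.1,-13.1,-4.3],0]]'
python3 - <<'E'
from h import *
s=manip.read_state();print(s['wrist_force'],s['eef_pos'])
p=manip.camera_params('wrist'); im=manip.camera('wrist'); np.save('pics/w2.npy',im)
q=proj(p,(521.6,53.1,135)); print(q,p)
t=manip.camera('top'); np.save('pics/t2.npy',t); print(proj(manip.camera_params('top'),(521.6,53.1,135)))
x,y=q.astype(int); x0=x-70;y0=y-60; print(x0,y0)
cv2.imwrite('pics/w2.png',cv2.cvtColor(cv2.resize(cv2.convertScaleAbs(im[y0:y0+110,x0:x0+140],alpha=1.4),None,fx=5,fy=5,interpolation=cv2.INTER_CUBIC),cv2.COLOR_RGB2BGR))
E
```

```text
clock: 5.35
eef_pos: [522.4, 53.5, 230.6]
eef_rot: [3.14, -0.0, 1.313]
wrist_force: [0.7, -0.0, 0.1]
finger_gap: 56.5
finger_force: 0.0
[ 0.67217523 -0.02158737  0.12164848] [522.40428569  53.53842109 230.61922224]
[283.56195663 218.09303641] {'fovy': 65.66050362970682, 'cx': 283.75897757265363, 'cy': 210.96461006459177, 'origin': array([543.01593992, 134.29748639, 394.99352391]), 'attitude': array([ 2.85108142e+00, -9.18001623e-04, -2.58751792e-01])}
[245.79792122 236.85310093]
213 158
```

View pics/w2.png

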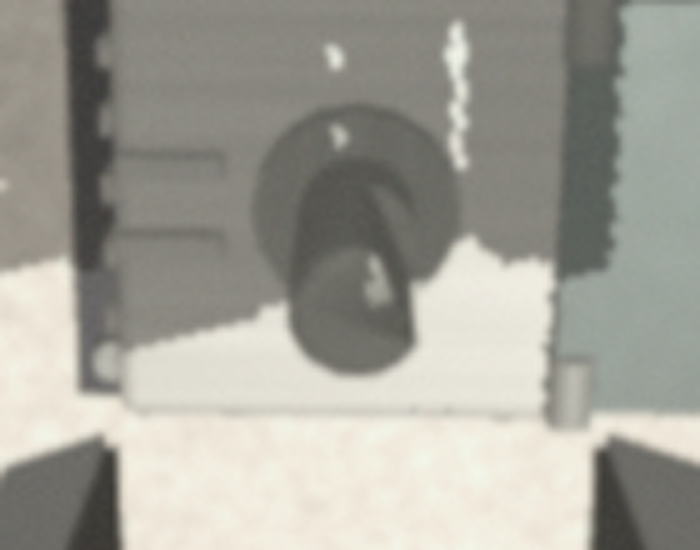

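The shaft's end is at crop (352,310), i.e. image (283.5,220), matching the prediction. The flat is on its right or upper right (a corner at crop (413,340)), which is roughly opposite the trough, whose ribs are at (170,155) and (170,232). I'll zoom in with more contrast for its angle.

Run:
```python
from h import *
im=np.load('pics/w2.npy'); g=im[185:240,263:303].astype(float)
g=np.clip((g-60)*2.2 if g.mean()>90 else (g-g.min())/(np.percentile(g,85)-g.min())*255,0,255).astype(np.uint8)
a=cv2.resize(g,None,fx=10,fy=10,interpolation=cv2.INTER_CUBIC)
t=np.load('pics/t2.npy')[222:252,231:261]; b=cv2.resize(cv2.convertScaleAbs(t,alpha=2),(400,400),interpolation=cv2.INTER_CUBIC); b=np.vstack([b,np.zeros((150,400,3),np.uint8)])
cv2.imwrite('pics/w2z.png',cv2.cvtColor(np.hstack([a,b]),cv2.COLOR_RGB2BGR))
```

```text
(no output)
```

View pics/w2z.png

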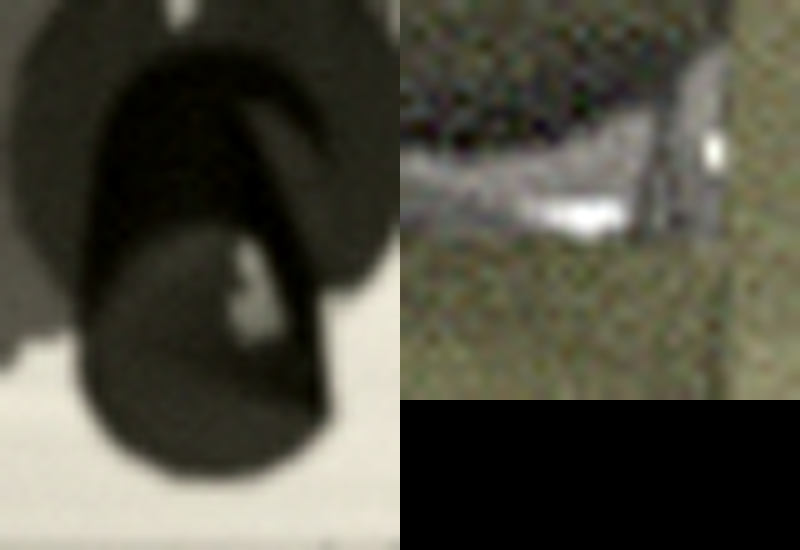

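The flat's chord runs from (330,412) to (245,235) in the left zoom, so its normal is about 25° from housing +x towards +y. It has to turn about +155°. The joint range calls for two grips. First I'll grip square at +25°.

```bash
python3 -m creep '[[0.1,[0,0.05,0],-1.6],[0.1,[0,0.05,0],-3.2],[0.1,[0,0.05,3],-5],[0.1,[0,0.05,6],-5],[0.1,[0,0.05,9],-5],[0.1,[0,0.05,12],-5],[0.1,[0,0.05,12.4],-5],[-1,[0,0.05,12.4],-5],[-1,[0,0.05,12.4],-5],[-1,[0,0.05,12.4],-5],[-1,[0,0.05,12.4],-5],[-1,[0,0.05,12.4],-5]]' 40
```

```text
clock: 6.65
eef_pos: [519.5, 53.0, 106.9]
eef_rot: [-3.135, 0.0, 1.749]
wrist_force: [-26.3, -4.6, 16.3]
finger_gap: 18.2
finger_force: 40.0
```

The gap is 18.2 mm, so the grip is square on the flat. The side force comes from the 2.5 mm offset between the grip's middle and the axis. I'll turn 90° about the axis.

```bash
python3 -m creep '[[-1,[0,-0.34,0],0],[-1,[-0.03,-0.34,0],-1.5],[-1,[-0.06,-0.33,0],-3],[-1,[-0.1,-0.32,0],-4.5],[-1,[-0.13,-0.31,0],-6],[-1,[-0.16,-0.28,0],-7.5],[-1,[-0.18,-0.26,0],-9],[-1,[-0.2,-0.24,0],-10.5],[-1,[-0.22,-0.21,0],-12],[-1,[-0.23,-0.18,0],-13.5],[-1,[-0.24,-0.15,0],-15],[-1,[-0.25,-0.12,0],-16.5]]'
python3 -m creep '[[-1,[0,0,0],-1.5],[-1,[0,0,0],-1.5]]'; python3 -c "
from h import *
print(manip.read_state()['joints'])"
```

```text
clock: 7.85
eef_pos: [520.1, 48.8, 106.9]
eef_rot: [-3.138, -0.003, -3.089]
wrist_force: [-16.1, -20.0, 13.9]
finger_gap: 18.2
finger_force: 40.0
clock: 8.05
eef_pos: [520.5, 48.5, 106.9]
eef_rot: [-3.138, -0.002, -2.959]
wrist_force: [-13.2, -19.5, 12.5]
finger_gap: 18.6
finger_force: 40.0
[ 0.02480759  0.36446107  1.71583867 -0.00449774  1.06291392 -1.72651909]
```

Turned cleanly (gap 18.6 mm). From the two grips the axis is at about (522.6,51.4). I'll open, swing the gripper half a turn back round the shaft, and regrip.

```bash
python3 -m creep '[[0.1,[0,0,0],0],[0.1,[0,0,0],0],[0.1,[0,0,0],0],[0.1,[-0.05,-0.19,0],1.6],[0.1,[-0.05,-0.19,0],3.3],[0.1,[-0.05,-0.19,0],5],[0.1,[-0.05,-0.19,0],6.7],[0.1,[-0.05,-0.19,0],8.4],[0.1,[-0.05,-0.19,0],10.1],[0.1,[-0.05,-0.19,0],11.8],[0.1,[-0.05,-0.19,0],13.5],[0.1,[-0.05,-0.19,0],15.2]]'
python3 -m creep '[[0.1,[0,0,0],1.7],[0.1,[0,0,0],3.4],[0.1,[0,0,0],5.1],[0.1,[0,0,0],6.8],[0.1,[0,0,0],8.5],[0.1,[0,0,0],10.2],[0.1,[0,0,0],11.9],[0.1,[0,0,0],13.6],[0.1,[0,0,0],15.3],[0.1,[0,0,0],17],[0.1,[0,0,0],18.7],[0.1,[0,0,0],20.8]]'
python3 -m creep '[[0.1,[0,0,0],0],[0.1,[0,0,0],0],[-1,[0,0,0],0],[-1,[0,0,0],0],[-1,[0,0,0],0],[-1,[0,0,0],0],[-1,[0,0,0],0]]' 40
```

```text
clock: 9.25
eef_pos: [522.0, 49.4, 106.0]
eef_rot: [3.141, -0.0, 1.988]
wrist_force: [0.2, -0.2, -0.9]
finger_gap: 51.8
finger_force: 0.0
clock: 10.45
eef_pos: [522.0, 49.3, 106.0]
eef_rot: [-3.141, -0.0, 0.206]
wrist_force: [-0.1, -0.9, 0.6]
finger_gap: 52.2
finger_force: 0.0
clock: 11.15
eef_pos: [522.0, 48.6, 106.0]
eef_rot: [3.141, -0.0, 0.212]
wrist_force: [1.5, -3.0, 0.5]
finger_gap: 18.5
finger_force: 40.0
```

```bash
python3 -m creep '[[-1,[0.03,-0.01,0],-1.5],[-1,[0.07,-0.02,0],-3],[-1,[0.1,-0.03,0],-4.5],[-1,[0.14,-0.03,0],-6],[-1,[0.17,-0.04,0],-7.5],[-1,[0.21,-0.05,0],-9],[-1,[0.24,-0.06,0],-10.5],[-1,[0.28,-0.07,0],-12],[-1,[0.29,-0.07,0],-12.6],[-1,[0.29,-0.07,0],-12.6],[-1,[0.29,-0.07,0],-12.6],[-1,[0.29,-0.07,0],-12.6]]'
```

```text
clock: 12.35
eef_pos: [524.3, 50.0, 106.0]
eef_rot: [-3.141, 0.001, 1.311]
wrist_force: [-4.4, -3.7, 2.3]
finger_gap: 18.9
finger_force: 40.0
```

The flat is turned to a tool yaw of 75.1° with low forces. I'll release, rise, take a check picture, and work out the move to the collar.

```bash
python3 -m creep '[[0,[0,0,0],0],[0.1,[0,0,0],0],[0.1,[0,0,0],0],[0.1,[0,0,-4],0],[0.1,[0,0,-8],0],[0.1,[0,0,-12.4],0],[0.1,[0,0,-12.4],0],[0.1,[0,0,-12.4],0]]'
python3 - <<'E'
from h import *
s=manip.read_state()
p=manip.camera_params('wrist'); im=manip.camera('wrist'); np.save('pics/w3.npy',im); np.save('pics/w3p.npy',p,allow_pickle=True)
pt=manip.camera_params('top'); c=onz(pt,(377.4,210.7),20); e=onz(pt,(368.5,221.2),10); print('collar',c,'screw',e,np.linalg.norm((e-c)[:2]),np.degrees(np.arctan2(*(e-c)[1::-1])))
print(tool([c[0],c[1],200]), s['eef_rot'])
E
```

```text
clock: 13.15
eef_pos: [524.8, 50.4, 230.3]
eef_rot: [3.14, -0.0, 1.311]
wrist_force: [-0.3, -0.1, 0.1]
finger_gap: 51.8
finger_force: 0.0
collar [ 621.66041626 -271.7569375    20.        ] screw [ 595.22508434 -250.96631259   10.        ] 33.631486108234654 141.81597209427827
[-28.63967752  17.67935572   2.9087435 ] [ 3.14021864e+00 -4.45065973e-04  1.31109459e+00]
```

The screw is 33.6 mm from the collar's axis, against the stated 33.5 mm, and points at about 142°. I'll hover over the collar at tool yaw 142°.

```bash
python3 -m creep '[[0.1,[-28.6,17.7,0],-13.4],[0.1,[-28.6,17.7,0],-13.4],[0.1,[-28.6,17.7,0],-13.4],[0.1,[-28.6,17.7,0],-13.4],[0.5,[-28.6,17.7,0],-13.4],[0.5,[-28.6,17.7,0],-13.4],[0.5,[-28.6,17.7,0],-13.4],[0.5,[-28.6,17.7,2.9],-13.4],[0.5,[-28.6,17.7,4.9],-13.4],[0.5,[-28.6,17.7,4.9],-13.4],[0.5,[-28.6,17.7,4.9],-13.4]]'
python3 - <<'E'
from h import *
s=manip.read_state();print(s['eef_pos'],s['eef_rot'])
p=manip.camera_params('wrist'); im=manip.camera('wrist'); np.save('pics/w4.npy',im); np.save('pics/w4p.npy',p,allow_pickle=True)
q=proj(p,(621.7,-271.8,20)); print(q)
w3=np.load('pics/w3.npy'); g=w3[185:245,255:305].astype(float); lo=g.min();g=np.clip((g-lo)/(np.percentile(g,75)-lo)*255,0,255).astype(np.uint8)
a=cv2.resize(g,(400,480),interpolation=cv2.INTER_CUBIC)
x,y=q.astype(int); x0,y0=x-60,y-72; b=cv2.resize(cv2.convertScaleAbs(im[y0:y0+144,x0:x0+120],alpha=1.3),(400,480),interpolation=cv2.INTER_CUBIC); print(x0,y0)
cv2.imwrite('pics/v9.png',cv2.cvtColor(np.hstack([a,b]),cv2.COLOR_RGB2BGR))
E
```

```text
clock: 14.3
eef_pos: [622.1, -271.3, 180.4]
eef_rot: [-3.141, -0.002, 2.48]
wrist_force: [-0.3, -0.7, 0.9]
finger_gap: 70.4
finger_force: 0.0
[ 622.10248712 -271.25125094  180.39030617] [-3.14126754e+00 -1.54731378e-03  2.47995888e+00]
[283.91851068 199.21325792]
223 127
```

View pics/v9.png

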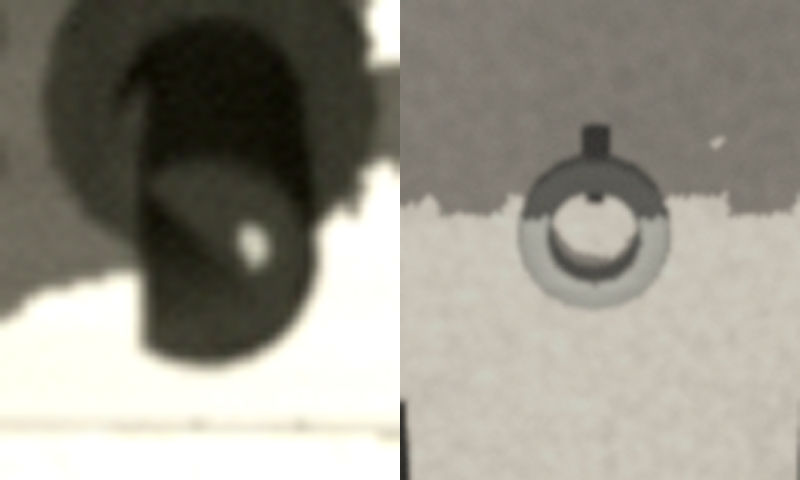

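The left panel shows the flat vertical at the shaft's left, facing the trough squarely. The right panel shows the collar centred at (594,234), i.e. px (281.3,197.1), with its screw pointing up at (596,126), i.e. px (281.8,164.8).

Run:
```python
from h import *
p=np.load('pics/w4p.npy',allow_pickle=True).item()
c=onz(p,(281.3,197.1),20);e=onz(p,(281.9,164.8),10);print(c,e,np.linalg.norm((e-c)[:2]),'screw',np.degrees(np.arctan2(*(e-c)[1::-1])))
s=manip.read_state();print('now yaw',np.degrees(s['eef_rot'][2]),tool([c[0],c[1],16.5]))
# precision: chord in w3 & ribs
p3=np.load('pics/w3p.npy',allow_pickle=True).item()
a=onz(p3,(255+144/8,185+345/8),135);b=onz(p3,(255+148/8,185+192/8),135);print('chord',a,b,np.degrees(np.arctan2(*(b-a)[1::-1])))
# case +y... straight edges: case top long edges in w3 via Hough
g=cv2.cvtColor(np.load('pics/w3.npy'),cv2.COLOR_RGB2GRAY); L=cv2.createLineSegmentDetector().detect(g[140:300,200:350])[0][:,0]+[200,140,200,140]
for l in L:
    if np.hypot(l[2]-l[0],l[3]-l[1])>15:
        u=onz(p3,l[:2],60);v=onz(p3,l[2:],60);print(l.round(1),np.degrees(np.arctan2(*(v-u)[1::-1])).round(1),u[:2].round(),v[:2].round())
```

```text
[ 618.27629023 -272.54512632   20.        ] [ 593.60489716 -252.54394891   10.        ] 31.760427165651304 screw 140.96820719481488
now yaw 142.1037684523073 [ 0.26222594 -0.3561701  16.50399145]
chord [513.06726072  43.78438424 135.        ] [517.9609137   59.92740416 135.        ] 73.13565657445919
[241.  270.2 233.4 298.5] -120.7 [455. -21.] [436. -54.]
[240.  246.9 240.7 270.7] -105.4 [462.   7.] [455. -21.]
[334.  298.6 326.5 271.3] 91.0 [549. -84.] [549. -47.]
[326.6 270.7 327.3 246.9] 75.7 [549. -47.] [556. -18.]
[225.6 233.1 221.9 140.6] 74.3 [452.  26.] [479. 122.]
[217.3 250.6 236.1 244.7] 3.4 [437.   9.] [459.  10.]
[199.4 287.5 217.5 250.3] 48.1 [402. -30.] [437.   9.]
[320.8 213.1 322.9 151.9] 75.1 [558.  22.] [575.  85.]
[331.4 244.6 348.6 250.4] -34.6 [561. -17.] [578. -28.]
[272.1 228.1 272.3 211.9] 73.7 [503.  19.] [508.  37.]
[305.6 190.6 305.6 170.6] 76.2 [548.  50.] [553.  71.]
[318.  238.2 319.8 213.1] 72.9 [548.  -6.] [557.  22.]
[269.4 218.2 243.1 227.9] -173.7 [503.  31.] [472.  27.]
[294.4 146.5 256.9 146.2] 164.6 [548.  97.] [511. 108.]
[200.3 199.4 215.6 195.7] -1.2 [438.  70.] [455.  69.]
[222.2 210.6 200.2 216.3] 179.9 [456.  52.] [431.  52.]
[271.5 218.7 261.6 205.8] 111.0 [505.  29.] [499.  46.]
[337.2 163.1 334.7 210.6] -105.2 [586.  70.] [573.  21.]
[348.1 238.3 326.9 237.9] 163.8 [580. -14.] [558.  -8.]
[219.4 298.6 236.6 249.3] 55.1 [420. -49.] [458.   5.]
[330.7 249.3 347.6 298.3] -85.1 [559. -22.] [565. -88.]
[262.5 183.3 277.8 175.1] 13.4 [506.  69.] [524.  74.]
[315.6 239.9 241.9 238.9] 164.2 [545.  -7.] [467.  15.]
[323.1 145.  295.6 144.3] 163.5 [576.  91.] [550.  99.]
[282.2 175.  296.  181.1] -39.1 [528.  73.] [541.  63.]
[259.8 204.3 261.4 185.5] 69.1 [497.  48.] [505.  67.]
[255.6 148.4 238.1 148.5] 165.4 [510. 106.] [492. 110.]
```

Housing edges read -15.3±0.5°, and the flat agrees. I'll lower onto the collar and grip.

```bash
python3 -m creep '[[0.5,[0.12,-0.34,4],0.2],[0.5,[0.12,-0.34,8],0.2],[0.5,[0.12,-0.34,12],0.2],[0.5,[0.12,-0.34,15],0.2],[0.5,[0.12,-0.34,16.4],0.2],[0.5,[0.12,-0.34,16.4],0.2],[-1,[0.12,-0.34,16.4],0.2],[-1,[0.12,-0.34,16.4],0.2],[-1,[0.12,-0.34,16.4],0.2],[-1,[0.12,-0.34,16.4],0.2],[-1,[0.12,-0.34,16.4],0.2]]' 50
python3 - <<'E'
from h import *
s=manip.read_state(); print(s['eef_pos'],s['wrist_force'])
print(tool([522,51.2,250]))
E
```

```text
clock: 15.45
eef_pos: [619.7, -273.6, 18.2]
eef_rot: [3.141, 0.002, 2.463]
wrist_force: [-0.6, 0.4, 7.0]
finger_gap: 47.3
finger_force: 50.0
[ 619.74512095 -273.60917423   18.21911462] [-0.64723252  0.4069817   6.99094169]
[ 27.96001245  19.15947686 -23.21480178]
```

Gripped (47.3 mm gap), with the collar's underside 18.2 mm below the TCP. I'll lift, carry it over the shaft and align the yaw.

```bash
python3 -m creep '[[-1,[0,0,-3],0],[-1,[0,0,-7],0],[-1,[0,0,-11],0],[-1,[0,0,-15],0],[-1,[0,0,-19],0],[-1,[0,0,-23],0],[-1,[2,1.4,-23],-0.5],[-1,[5,3.4,-23],-1],[-1,[8,5.5,-23],-1.5],[-1,[11,7.5,-23],-2],[-1,[14,9.6,-23],-2.5],[-1,[17,11.6,-23],-3]]'
python3 -m creep '[[-1,[3.2,2.2,0],-0.5],[-1,[6.2,4.1,0],-1],[-1,[9,6,0],-1.5],[-1,[10.5,7.3,0],-1.75],[-1,[10.5,7.3,2],-1.75],[-1,[10.5,7.3,4],-1.75],[-1,[10.5,7.3,5],-1.75],[-1,[10.5,7.3,5],-1.75],[-1,[10.5,7.3,5],-1.75],[-1,[10.5,7.3,5],-1.75]]'
python3 - <<'E'
from h import *
s=manip.read_state(); print(s['eef_pos'],np.degrees(s['eef_rot']),s['joints'],s['wrist_force'])
p=manip.camera_params('wrist'); im=manip.camera('wrist'); np.save('pics/w5.npy',im); np.save('pics/w5p.npy',p,allow_pickle=True)
print('TCP-collar centre',proj(p,np.array(s['eef_pos'])+[0,0,1.8]),'shaft',proj(p,(522,51.2,135)))
print(tool([522,51.2,200]))
E
```

```text
clock: 16.65
eef_pos: [558.9, -75.0, 247.0]
eef_rot: [3.142, -0.0, 2.727]
wrist_force: [-0.1, 0.1, -2.5]
finger_gap: 47.5
finger_force: 50.0
clock: 17.65
eef_pos: [493.6, 32.7, 197.9]
eef_rot: [3.141, 0.001, 2.877]
wrist_force: [0.5, 0.3, -1.8]
finger_gap: 47.4
finger_force: 50.0
[493.63409512  32.72531787 197.87971599] [1.79980599e+02 7.61241485e-02 1.64855692e+02] [-7.84648663e-03  1.95731761e-01  1.70283038e+00 -1.00302944e-05
  1.24165946e+00 -1.31432177e+00] [ 0.46776596  0.25143424 -1.79645684]
TCP-collar centre [284.78379205 273.03715862] shaft [317.61108829 259.87240342]
[-2.26056141  2.52484254 -0.21862508]
```

Run:
```python
from h import *
im=np.load('pics/w5.npy'); x0,y0=240,200
cv2.imwrite('pics/v10.png',cv2.cvtColor(cv2.resize(cv2.convertScaleAbs(im[y0:y0+100,x0:x0+130],alpha=1.4),(780,600),interpolation=cv2.INTER_CUBIC),cv2.COLOR_RGB2BGR))
```

```text
(no output)
```

View pics/v10.png

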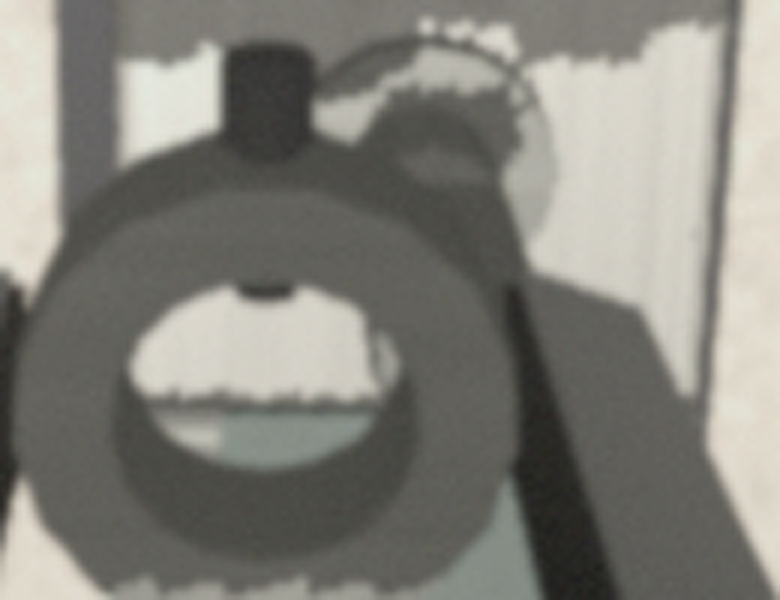

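In the wrist view the collar's bore is centred at (265,424), i.e. px (284.2,270.7), with the screw vertical above it. It therefore sits about 1.5–1.8 mm towards tool +x from the TCP, with its screw within 0.5° of tool x. I'll position it over the shaft.

```bash
python3 -m creep '[[-1,[-1.2,1.2,0],0],[-1,[-2.44,2.54,0],0],[-1,[-2.44,2.54,0],0],[-1,[-2.44,2.54,2],0],[-1,[-2.44,2.54,3.8],0],[-1,[-2.44,2.54,3.8],0],[-1,[-2.44,2.54,3.8],0]]'
python3 - <<'E'
from h import *
p=np.load('pics/w5p.npy',allow_pickle=True).item(); print(onz(p,(284.2,270.7),199.7)-[493.63,32.73,0])
s=manip.read_state(); print(s['eef_pos'],np.degrees(s['eef_rot']),s['wrist_force'],s['moment'],tool([522+1.74,51.2-.47,133.2]))
E
```

```text
clock: 18.4
eef_pos: [523.4, 50.8, 159.7]
eef_rot: [3.142, 0.0, 2.877]
wrist_force: [0.4, 0.4, -2.7]
finger_gap: 47.3
finger_force: 50.0
[-1.46769680e+00  5.96503635e-02  1.99700000e+02]
[523.41128167  50.79288491 159.70094491] [1.79998232e+02 1.71446587e-02 1.64863860e+02] [ 0.4211517   0.39697979 -2.70113413] [ 0.0023439  -0.02613915  0.03069412] [-3.25804652e-02  2.43118685e-03  2.65010443e+00]
```

```bash
python3 -m creep '[[-1,[0,0,0.3],0],[-1,[0,0,0.6],0],[-1,[0,0,0.75],0],[-1,[0,0,0.9],0],[-1,[0,0,1.0],0]]'
```

```text
clock: 18.9
eef_pos: [523.4, 51.0, 148.9]
eef_rot: [-3.142, -0.0, 2.878]
wrist_force: [0.5, -1.2, -2.3]
finger_gap: 47.7
finger_force: 50.0
```

```bash
python3 -m creep '[[-1,[0,0,0.2],0],[-1,[0,0,0.4],0],[-1,[0,0,0.6],0],[-1,[0,0,0.8],0],[-1,[0,0,0.8],0]]'
```

```text
clock: 19.4
eef_pos: [523.3, 51.0, 140.6]
eef_rot: [-3.141, -0.0, 2.877]
wrist_force: [0.8, 0.2, -1.0]
finger_gap: 47.0
finger_force: 50.0
```

```bash
python3 -m creep '[[-1,[0,0,0.2],0],[-1,[0,0,0.4],0],[-1,[0,0,0.6],0],[-1,[0,0,0.75],0],[-1,[0,0,0.75],0],[-1,[0,0,0.75],0]]'
python3 - <<'E'
from h import *
s=manip.read_state(); print(s['eef_pos'],np.degrees(s['eef_rot']),s['wrist_force'],s['moment'])
p=manip.camera_params('wrist'); im=manip.camera('wrist'); np.save('pics/w6.npy',im); np.save('pics/w6p.npy',p,allow_pickle=True)
print(proj(p,(522,51.2,135)))
g=cv2.cvtColor(im,cv2.COLOR_RGB2GRAY)
for r in range(240,306,3): print(r,' '.join('%3d'%v for v in g[r,240:330:3]))
E
```

```text
clock: 20.0
eef_pos: [523.5, 51.0, 133.5]
eef_rot: [3.142, 0.0, 2.877]
wrist_force: [-0.5, -0.0, -2.1]
finger_gap: 47.4
finger_force: 50.0
[523.46079107  50.97436806 133.46965266] [1.79999911e+02 5.58201550e-03 1.64867888e+02] [-0.51538597 -0.0230661  -2.06060597] [ 0.01387878 -0.03386294  0.01509063]
[284.47580769 270.46185364]
240  94  93  93  74  54  57  67  71  71  72  70  71  71  70  72  70  70  71  71  71  70  72  72  69  59  53 101 155 155 157
243 145 128 122  60  58  69  72  72  70  70  70  71  70  69  69  70  71  70  68  71  70  70  72  71  70  59  57 144 154 153
246  79 141 122  61  72  73  73  73  73  73  70  72  70  67  67  67  68  71  71  71  72  74  72  73  73  73  62 106 142  86
249  61  60  71  71  72  71  72  72  73  71  69  65  58  48  43  41  44  57  62  68  72  71  72  71  71  72  72  64  79  52
252  46  37  62  72  72  72  72  71  70  66  57  58  57  56  57  57  55  56  55  56  65  71  72  72  73  74  73  64  45  39
255  36  41  69  71  70  69  69  71  63  58  57  58  57  56  56  58  56  56  56  56  55  72  69  71  70  71  72  70  44  30
258  31  55  69  71  72  
[... 1258 characters left out ...]
  56  54  55  57  55  55  54  54  53  56  63  68  70  69  68  68  70  91 105  71
291  76 107 105  97  72  70  71  71  71  72  71  65  58  57  57  56  57  60  65  71  72  71  71  72  73  72  90 103 103  89
294  93 105 106 105  92  72  72  71  70  71  71  69  72  73  71  71  73  72  73  72  73  71  72  71  71  89 102 104 104 100
297  99 103 106 104 105  87  69  69  70  98  72  72  78 101 108  70  77  95 106  92  75  81  97  71  86 104 104 104 104 105
300 104 104 104 105 104 104  97  77  78 115 111 117 119 120 119 117 120 119 119 116 115 114 110 103 105 104 105 104 103 104
303 105 103 103 105 104 104 104 103 107 114 117 117 119 119 119 120 119 119 118 117 114 107 104 103 104 104 103 103 102 102
```

The shaft's end face sits centred in the bore (columns 264–303 within 259–308), with low forces. I'll take out the last 0.3 mm and hand in.

```bash
python3 -m creep '[[-1,[0,0,0.03],0],[-1,[0,0,0.03],0],[-1,[0,0,0.03],0],[-1,[0,0,0.03],0]]'
python3 -c "
from cell import manip
print(manip.sign_off())"
```

```text
clock: 20.45
eef_pos: [523.4, 51.0, 133.2]
eef_rot: [-3.142, 0.0, 2.877]
wrist_force: [0.1, 0.2, -1.4]
finger_gap: 47.7
finger_force: 50.0
the job is handed in; nothing more can be done
None
```

The job is handed in at 20.5 s: the cover is folded back about 90°, the shaft's flat faces the trough to within about 0.5°, and the set-screw collar is on the shaft, screw to the flat and still gripped; its top is flush by the measured tool height, and I did not check flushness or the cover's final angle again by camera.

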